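# Put the robot's battery pack away in a free bay of the covered charging crate

### The arm

A 6-joint arm with a two-finger parallel gripper is mounted at the origin on the work surface. World frame = base frame: x ahead of the robot, y to its left, z up, the work surface at z = 0. Lengths are in m, angles in rad, forces in N, time in s.
With the tool pointing down it reaches from about 0.35 to 0.85 m from the base axis. Payload 8.1 kg.
Tool frame: the origin (TCP) lies at the centre of the arm's flange, where the gripper is bolted on; the fingertips stand 186 mm ahead of it and the grasp point (between the pads) lies 167 mm ahead of it; z points along the fingers, y is the line along which they close (so a half turn about z gives the same grasp; the last joint's range is limited). The gripper opens to 93 mm and grips with 3 to 60 N. Pads are 15 mm wide; open, the fingers measure 128 mm over their backs; the gripper's body (75 mm by 188 mm) begins 65 mm behind the grasp point.
Start: joints at [-1.213, 0.13, 1.488, -0, 1.523, -0.085], TCP at [0.257, -0.542, 0.405] pointing down, gripper open.
Joint ranges: [-2.96, 2.96], [-0.89, 2.26], [0.02, 2.5], [-1.34, 4.48], [0, 2.73], [-2.66, 2.66]. Speed limits (rad/s): [2.39, 2.39, 2.79, 3.14, 3.14, 3.14].

### API

Orientations are given as a rotation vector (axis times angle).
In Python, from plant import read_state, read_camera, camera_params, robot gives the robot as it stands.
- The arm moves only by the tool carry_out, never from a script. Its argument "targets" is a list of rows, each an object of numbers: "hand": the opening in per cent of the stroke, from 0 (shut) to 100 (fully open); "x", "y", "z": the shift along the tool's x, y, z in m; "ax", "ay", "az": the turn, a rotation vector about the tool's x, y, z in rad. In form: [{"hand": .., "x": .., "y": .., "z": .., "ax": .., "ay": .., "az": ..}, ...]. A call has 1 to 8 rows; each row is the pose to reach, as a shift and turn from the pose commanded when the call began, along the tool's axes at that moment; what a row does not reach only later rows make up. A row lasts 1/8 s, in which the tool goes at most 62.5 mm and 10.7 degrees, less where a joint would pass 70% of its speed; a pose out of reach is approached as far as the arm can. A call with a gripper value outside its range is refused whole. The fingers move at their own pace and stop on an object; "newtons" is the grip in N (left out, the last holds). Time passes only in rows, so rows that repeat a pose let the fingers close. It gives the time, the measured TCP pose, the force, the opening and the grip force at its end, in the units of the state.
- read_state(): the state, without advancing time (a new reading comes with each control period).
- read_camera(name): name is "scene" or "side" or "wrist"; returns (picture, depth): 384x512x3 uint8, blue, green, red; 384x512 float32, m along the optical axis (not along the pixel's ray), 0 where there is no reading.
- camera_params(name): a dict with "fx", "fy", "cx", "cy" (pixels), "k1" (the pictures are not rectified: a ray, as slopes to the right and down, at radius r is drawn at 1 + k1 r^2 times it, then the intrinsics apply), "position" and "rotation" of the camera in the world. Camera axes: x right, y up, looking along -z (the intrinsics and any distortion apply to the point x, -y, -z); pixel columns grow to the right and rows downward; lengths in m; the calibration is good to about 2 mm. A picture is of the moment at which its call begins: read the wrist's pose just before it. camera_params takes no time and is no camera call; for the wrist camera it gives the pose at the moment of the call.
- robot.close_job(): hands the job in; it is judged then, once.
The state is a dict: "t": time; "q": joint angles; "dq": joint speeds; "joint_torque": joint torques, N m; "tool_pos": TCP position; "orientation": TCP orientation; "force": force on the tool from outside, world axes, zero at the start; "wrist_torque": the same for the moment, N m; "opening": finger opening in m; "gripper_force": force on a finger pad.
Only numpy, scipy, OpenCV 4.12 (cv2) and the standard library are available. Lean on these libraries where they do the work, as an engineer would, in place of code of your own. Each camera call takes 0.05 s, during which the arm holds its last target. There are 200 camera calls.

### The job

Lift the battery pack out of the little wheeled robot and stand it upright on the rubber mat to change your hold. Then feel with it through the dust flaps of the charging crate for an empty bay, without forcing it where a bay is full, and lower it (do not drop it) until it stands upright on the floor of that bay, and let go. Do not shove the robot about or disturb the screwdriver, spare wheel and tape beyond the mat.

Things in the scene. Friction and masses are not known exactly. Their poses are not given: they have to be found in the camera images.
- pack: the battery pack: an upright black plastic block 32 mm thick (its x) x 50 mm wide (its y) x 100 mm tall (z), 0.2 to 0.35 kg, two thin grey bands round it; the same either way round. Origin at the centre of its underside. It starts standing in the robot, its x and y axes along the robot's.
- robot: small two-wheeled robot, about 190 mm long (x; range-finder eyes at -x) x 164 mm wide (y, over the wheels), 1 to 1.3 kg, free to move, the battery pack standing in the cradle in its middle. Origin on the desk under the cradle's centre. Fore and aft of the pack nothing is higher than 75 mm above the desk.
- cradle (a point): centre of the cradle's floor, 44 mm above the desk. Two aluminium cheeks stand along the pack's narrow edges (inner faces at y = +-28 mm, 44 mm long in x, tops 108 mm above this point) and two lips 18 mm high along its broad faces (x = +-19.5 mm). So here the pack can be held only by its broad faces, across its 32 mm thickness. It is loose (3 mm play) and comes straight up.
- mat: dark rubber mat lying on the desk, 170 mm (x) x 130 mm (y) x 2 mm thick, fixed and kept clear; a place to stand the pack. Origin at the centre of its underside.
- crate: grey covered charging crate, fixed, 172 mm (x) x 296 mm (y) x 136 mm high, with a carrying handle on each y end (out to y = +-173 mm, 95 mm up). Origin at the centre of its underside. It has six bays with identical slots in its flat cover: four, nobody knows which, already hold such a pack out of sight below the flaps; two are empty.
- cover (a point): centre of the cover's top, 136 mm up, axes as the crate's. Slots centred at x = -54, 0, 54 and y = -73, 73 mm, each 44 (x) x 130 (y) mm, shut by two sprung metal flaps that swing down (1 to 2 N) and close again. The pack goes in upright, its 50 mm width along y. Fingers have room only at the slot's ends: 40 mm beside each narrow edge, to 70 mm deep (keep them within 130 mm over their backs).
- bay_floor (a point): centre of the crate at the height of the bays' floors, 8 mm above the desk, 128 mm below the cover's top. Stored packs stand on it, tops 28 mm below the cover's top: in a full bay the pack stops firmly at that depth, in an empty one it goes on down to the floor. From 70 mm below the cover's top, sloped lead-ins guide it into a nest 39 (x) x 58 (y) mm.
- screwdriver: black screwdriver about 170 mm long lying on the desk, a bystander. Origin under it, axis x along it.
- wheel: spare robot wheel, 66 mm across, 26 mm thick, lying flat on the desk, a bystander. Origin at the centre of its underside.
- tape: roll of paper tape, 90 mm across, 19 mm high, lying flat, a bystander. Origin at the centre of its underside.
Mind the look-alikes: they are no part of the job. Leave any yellow look-alike of the pack alone. There is more than one size of the mat; the job needs the smaller.

How it is judged:
By the outcome, as a careful person would: the job done as asked, in the order asked, and still so for the second after the job is handed in, with the robot touching nothing.
It also fails if it takes over 61 s, if anything falls off the work surface, if the arm or the gripper's body presses on something with over 40 N, if the wrist force passes 120 N, or if a joint passes its speed limit or range.

## Working session

There is one attempt and no reset: what is moved stays moved. The work goes in short steps, Python scripts to look and compute and a tool call to move; the robot and the scene stay as the last step left them, time stands still between calls to the robot, and variables do not carry over. Pictures are saved under pics/ and viewed, at most 10 in all, crops included, and the job is handed in when it is done.

Besides the shell and the picture viewer there is one more tool, called after "Request:" as name(argument=value, ...), one argument or row to a line, values as JSON. carry_out: Moves the arm, as the interface text tells. Its arguments: {"type":"object","properties":{"targets":{"type":"array","items":{"type":"object","properties":{"hand":{"type":"number"},"x":{"type":"number"},"y":{"type":"number"},"z":{"type":"number"},"ax":{"type":"number"},"ay":{"type":"number"},"az":{"type":"number"}}}},"newtons":{"type":"number"}},"required":["targets"]}

```bash
ls; mkdir -p pics
cat > h.py <<'E'
import numpy as np, cv2
from scipy.spatial.transform import Rotation as R
from plant import read_state, read_camera, camera_params, robot
def world(cp,dep):
    h,w=dep.shape
    u,v=np.meshgrid(np.arange(w),np.arange(h))
    K=np.array([[cp['fx'],0,cp['cx']],[0,cp['fy'],cp['cy']],[0,0,1]])
    p=cv2.undistortPoints(np.stack([u,v],-1).reshape(-1,1,2).astype(np.float64),K,np.array([cp['k1'],0,0,0.]),).reshape(h,w,2)
    P=np.stack([p[...,0]*dep,-p[...,1]*dep,-dep],-1)
    r=np.array(cp['rotation']); r=r if r.shape==(3,3) else R.from_rotvec(r).as_matrix()
    W=P@r.T+np.array(cp['position']); W[dep==0]=np.nan
    return W
def snap(n,f):
    cp=camera_params(n); im,d=read_camera(n)
    cv2.imwrite(f'pics/{f}.png',im); W=world(cp,d); np.save(f'pics/{f}.npy',W); return im,W
E
python3 - <<'E'
from h import *
for n in ('scene','side'):
    cp=camera_params(n);print(n,cp)
    im,W=snap(n,n+'0')
a=[cv2.imread(f'pics/{n}0.png') for n in('scene','side')]
print(read_state())
for n,i in zip(('scene','side'),a): cv2.imwrite(f'pics/{n}0b.png',cv2.resize(i,(800,600),interpolation=cv2.INTER_CUBIC))
E
```

```text
pics
scene {'fx': 356.8215160978745, 'fy': 356.8215160978745, 'cx': 258.335789582028, 'cy': 194.13710212082208, 'k1': -0.03758380316786543, 'position': array([ 1.10191195, -0.14447026,  1.07781901]), 'rotation': array([0.40600619, 0.38691758, 1.49847866])}
side {'fx': 419.3028223987552, 'fy': 419.3028223987552, 'cx': 253.08487961769478, 'cy': 195.18761742250325, 'k1': -0.03588374056155112, 'position': array([ 0.1443541 , -1.01251543,  1.03372533]), 'rotation': array([ 0.78991241, -0.18103931, -0.41299515])}
{'t': 0.1, 'q': array([-1.21340304e+00,  1.31096715e-01,  1.48913213e+00, -5.17270506e-06,
        1.52300547e+00, -8.53896474e-02]), 'dq': array([-0.00104396, -0.00051578, -0.00232968,  0.00018174,  0.00051747,
       -0.00184956]), 'joint_torque': array([ 1.72481516e-03, -5.61341822e+01, -4.93096769e+01,  7.71457865e-02,
        2.90920789e-02, -7.61172510e-05]), 'tool_pos': array([ 0.25702967, -0.54194208,  0.40380649]), 'orientation': array([-3.06332909e+00, -6.89497347e-01,  3.57484639e-04]), 'force': array([0.23125631, 0.37023561, 0.0128836 ]), 'wrist_torque': array([ 0.06368232,  0.0568727 , -0.02766111]), 'gripper_force': 0.0, 'opening': 0.0925985251995254}
```

View pics/scene0b.png

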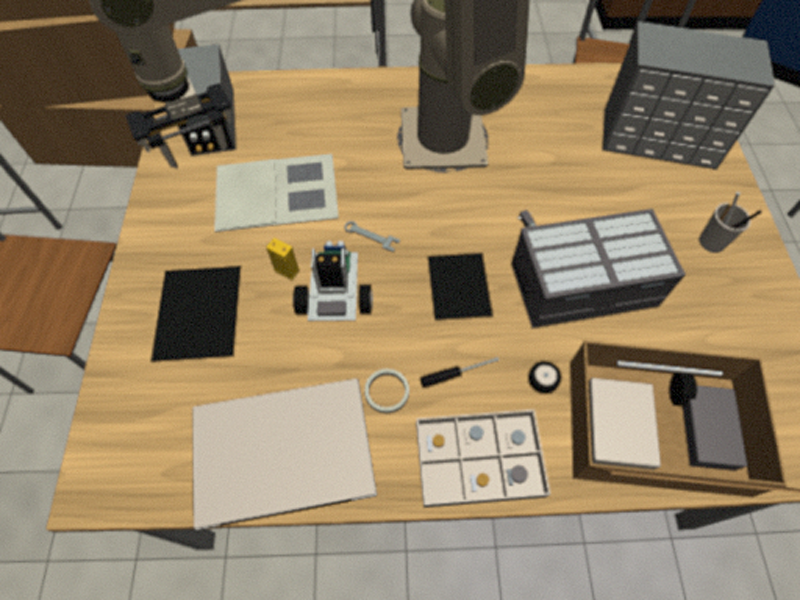

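View pics/side0b.png

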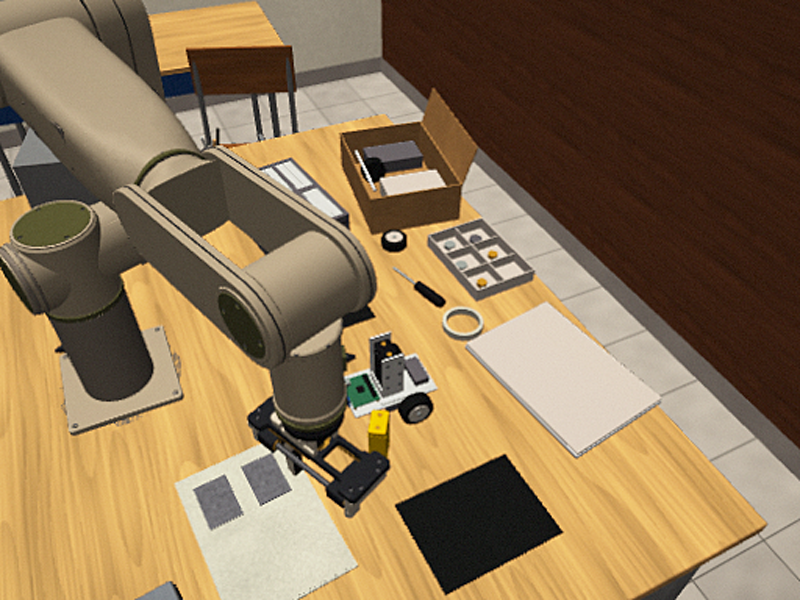

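The pack is black, between two cheeks in the little robot at (330,265) of the scene view. The only look-alike is the yellow block at (282,258). The small mat is at (460,285) and the large one at (198,312), which isn't needed. The crate is at (600,260). I'm choosing the black block and measuring it in a close crop.

Run:
```python
from h import *
im=cv2.imread('pics/scene0.png');W=np.load('pics/scene0.npy')
c=im[140:212,175:255]; cv2.imwrite('pics/crop1.png',cv2.resize(c,None,fx=8,fy=8,interpolation=cv2.INTER_CUBIC))
def rect(m,name):
    p=W[m][:,:2].astype(np.float32); r=cv2.minAreaRect(p); print(name,len(p),'z',np.median(W[m][:,2]),r, 'mean',p.mean(0)); 
z=W[...,2]; H,Wd=z.shape; v,u=np.mgrid[:H,:Wd]; g=im.max(2)
box=lambda a,b,c,d:(u>a)&(u<b)&(v>c)&(v<d)
rect(box(270,318,158,208)&(g<50)&(abs(z)<.012),'mat')
rect(box(325,440,130,210)&(abs(z-.136)<.006),'cover')
m=box(185,245,145,208)
rect(m&(z>.148)&(z<.158),'cheeks')
rect(m&(z>.137)&(z<.1475)&(g<90),'packtop')
for a in ((z>.148)&(z<.158),(z>.137)&(z<.1475)):
    q=m&a; print(np.c_[u[q],v[q],(W[q]*1000).round()].astype(int)[::max(1,q.sum()//40)].tolist())
rect(m&(z>.012)&(z<.09),'robot')
```

```text
mat 1346 z 0.001292216756286213 ((0.45860913395881653, 0.0066471099853515625), (0.16477201879024506, 0.12235098332166672), 2.143178939819336) mean [0.46142793 0.00613811]
cover 4117 z 0.13483588434371518 ((0.467307984828949, 0.2895314693450928), (0.17631497979164124, 0.2997555732727051), 8.227960586547852) mean [0.4719607 0.2866149]
cheeks 28 z 0.15077533420132005 ((0.47539418935775757, -0.2719448208808899), (0.06308285892009735, 0.04318053275346756), 88.96918487548828) mean [ 0.47845572 -0.27786165]
packtop 135 z 0.14269430740755573 ((0.47771963477134705, -0.2685703635215759), (0.055566854774951935, 0.03915005922317505), 87.96221923828125) mean [ 0.47685608 -0.27128127]
[[200, 159, 453, -301, 152], [200, 160, 459, -301, 154], [219, 160, 460, -241, 153], [200, 161, 459, -301, 149], [219, 161, 462, -242, 151], [200, 162, 466, -301, 153], [219, 162, 467, -241, 152], [200, 163, 469, -301, 153], [219, 163, 470, -241, 151], [219, 164, 475, -241, 152], [200, 165, 474, -301, 149], [219, 165, 478, -241, 151], [199, 166, 481, -303, 153], [200, 166, 479, -301, 150], [219, 166, 481, -241, 150],
[... 1012 characters left out ...]
05, 167, 480, -286, 145], [209, 167, 479, -273, 143], [213, 167, 479, -261, 143], [217, 167, 478, -249, 141], [205, 168, 482, -286, 144], [209, 168, 480, -274, 140], [213, 168, 483, -261, 143], [217, 168, 484, -248, 144], [205, 169, 486, -286, 143], [209, 169, 488, -273, 146], [213, 169, 489, -260, 147], [217, 169, 487, -248, 143], [205, 170, 486, -286, 138], [209, 170, 489, -273, 142], [213, 170, 490, -261, 143], [217, 170, 490, -248, 142], [203, 171, 491, -292, 140], [211, 171, 490, -267, 137], [199, 172, 495, -304, 141]]
robot 1452 z 0.049203215853551696 ((0.4713388979434967, -0.2770765721797943), (0.19303369522094727, 0.1722436547279358), 8.661011695861816) mean [ 0.49689472 -0.2721277 ]
```

View pics/crop1.png

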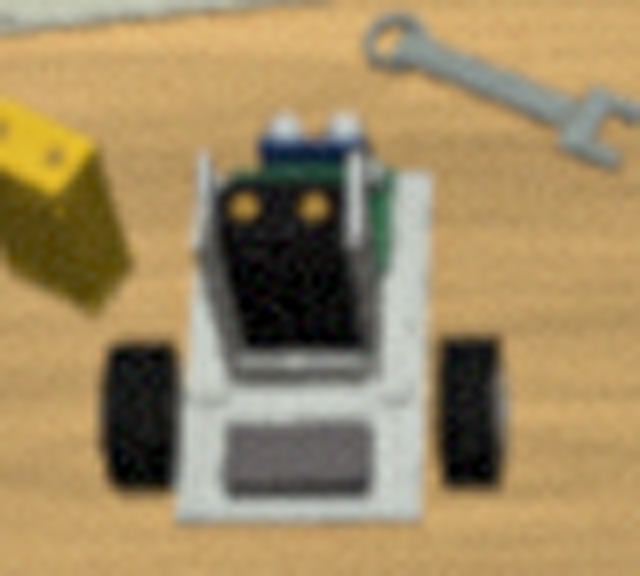

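The crop shows the black pack between the two aluminium cheeks, with its gold contacts at crop pixels (245,205) and (315,205). The yellow block is to its left. Cheek midlines at y = -301 and -241 mm and tops at 0.151 m match the sizes given. Next I'll hover over the pack.

```bash
cat >> h.py <<'E'
def plan(x,y,z,psi):
    s=read_state(); M=R.from_rotvec(s['orientation']); p=np.array(s['tool_pos'])
    a=np.radians(psi); T=R.from_matrix(np.array([[np.cos(a),np.sin(a),0],[np.sin(a),-np.cos(a),0],[0,0,-1]]))
    d=M.inv().apply(np.array([x,y,z])-p); r=(M.inv()*T).as_rotvec()
    print('t %.2f'%s['t'],'shift',d.round(4),'turn',r.round(4),'F',s['force'].round(1))
E
python3 - <<'E'
from h import *
plan(.474,-.271,.42,90)
E
```

```text
t 0.10 shift [ 0.3121 -0.1519 -0.0159] turn [-1.400e-03 -1.000e-03 -1.128e+00] F [0.2 0.4 0. ]
```

Request:
carry_out(
  targets=[
    {"hand": 100, "x": 0.312, "y": -0.152, "z": -0.016, "az": -1.128},
    {"hand": 100, "x": 0.312, "y": -0.152, "z": -0.016, "az": -1.128},
    {"hand": 100, "x": 0.312, "y": -0.152, "z": -0.016, "az": -1.128},
    {"hand": 100, "x": 0.312, "y": -0.152, "z": -0.016, "az": -1.128},
    {"hand": 100, "x": 0.312, "y": -0.152, "z": -0.016, "az": -1.128},
    {"hand": 100, "x": 0.312, "y": -0.152, "z": -0.016, "az": -1.128},
    {"hand": 100, "x": 0.312, "y": -0.152, "z": -0.016, "az": -1.128},
    {"hand": 100, "x": 0.312, "y": -0.152, "z": -0.016, "az": -1.128},
  ],
)

```text
schema error: expected keys hand, x, y, z, ax, ay, az
```

Run:
```python
from h import *
plan(.474,-.271,.42,90)
im,W=snap('wrist','w1'); print(camera_params('wrist')['position'])
cv2.imwrite('pics/w1b.png',cv2.resize(im,(800,600),interpolation=cv2.INTER_CUBIC))
def rect(m,name,W=W):
    if m.sum()<5: return
    p=W[m][:,:2].astype(np.float32); print(name,len(p),np.median(W[m][:,2]),cv2.minAreaRect(p),p.mean(0))
z=W[...,2];X=W[...,0];Y=W[...,1]
near=(abs(X-.474)<.05)&(abs(Y+.271)<.05)
rect(near&(z>.148)&(z<.156),'cheeks'); rect(near&(z>.138)&(z<.147),'pack')
rect(near&(z>.148)&(z<.156)&(Y>-.27),'cheek+');rect(near&(z>.148)&(z<.156)&(Y<-.27),'cheek-')
rect((abs(X-.474)<.2)&(abs(Y+.271)<.12)&(z>.03)&(z<.06),'deck')
```

```text
t 0.10 shift [ 0.3121 -0.1519 -0.0159] turn [-1.400e-03 -1.000e-03 -1.128e+00] F [0.2 0.4 0. ]
[ 0.32258719 -0.51112519  0.38385384]
```

View pics/w1b.png

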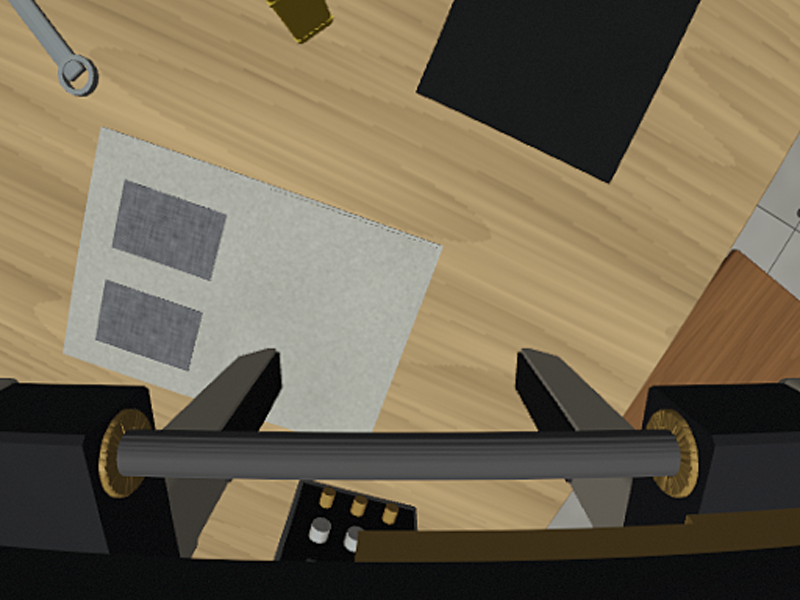

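The arm hadn't moved, because every row needs all the keys. The picture shows the view from the start pose, with the fingers at (250,420) and (560,420).

Request:
carry_out(
  targets=[
    {"hand": 100, "x": 0.312, "y": -0.152, "z": -0.016, "ax": 0, "ay": 0, "az": -1.128},
    {"hand": 100, "x": 0.312, "y": -0.152, "z": -0.016, "ax": 0, "ay": 0, "az": -1.128},
    {"hand": 100, "x": 0.312, "y": -0.152, "z": -0.016, "ax": 0, "ay": 0, "az": -1.128},
    {"hand": 100, "x": 0.312, "y": -0.152, "z": -0.016, "ax": 0, "ay": 0, "az": -1.128},
    {"hand": 100, "x": 0.312, "y": -0.152, "z": -0.016, "ax": 0, "ay": 0, "az": -1.128},
    {"hand": 100, "x": 0.312, "y": -0.152, "z": -0.016, "ax": 0, "ay": 0, "az": -1.128},
    {"hand": 100, "x": 0.312, "y": -0.152, "z": -0.016, "ax": 0, "ay": 0, "az": -1.128},
    {"hand": 100, "x": 0.312, "y": -0.152, "z": -0.016, "ax": 0, "ay": 0, "az": -1.128},
  ],
)

```text
t: 1.15
tool_pos: [0.4736, -0.2714, 0.4204]
orientation: [-2.223, -2.219, 0.001]
force: [-0.0, -1.3, 0.0]
opening: 0.0929
gripper_force: 0.0
```

```bash
cat > m.py <<'E'
from h import *
import sys
plan(.474,-.271,.42,90)
im,W=snap('wrist',sys.argv[1]); print(camera_params('wrist')['position'])
cv2.imwrite(f'pics/{sys.argv[1]}b.png',cv2.resize(im,(800,600),interpolation=cv2.INTER_CUBIC))
def rect(m,name,W=W):
    if m.sum()<5: return
    p=W[m][:,:2].astype(np.float32); print(name,len(p),np.median(W[m][:,2]),cv2.minAreaRect(p),p.mean(0))
z=W[...,2];X=W[...,0];Y=W[...,1]
near=(abs(X-.474)<.05)&(abs(Y+.271)<.05)
rect(near&(z>.138)&(z<.147),'pack')
rect(near&(z>.148)&(z<.156)&(Y>-.27),'cheek+');rect(near&(z>.148)&(z<.156)&(Y<-.27),'cheek-')
rect((abs(X-.474)<.2)&(abs(Y+.271)<.12)&(z>.03)&(z<.06),'deck')
E
python3 m.py w2
```

```text
t 1.15 shift [0.0004 0.0004 0.0004] turn [-0.0007  0.0001 -0.0019] F [-0.  -1.3  0. ]
[ 0.47326848 -0.19933154  0.40034501]
pack 2036 0.1436828074424157 ((0.4740760326385498, -0.27267107367515564), (0.061024244874715805, 0.0435594879090786), 89.09846496582031) [ 0.4739425  -0.27394935]
cheek+ 257 0.15156971267510463 ((0.47461652755737305, -0.24421510100364685), (0.0042795417830348015, 0.043399788439273834), 88.23021697998047) [ 0.47509375 -0.24409813]
cheek- 243 0.15153942232714537 ((0.4732447862625122, -0.30416128039360046), (0.004331024829298258, 0.04350283741950989), 88.45693969726562) [ 0.47376662 -0.30378821]
deck 8802 0.0466571033763607 ((0.46732786297798157, -0.28309106826782227), (0.2067406177520752, 0.17184577882289886), 13.498069763183594) [ 0.4723188  -0.27021754]
```

View pics/w2b.png

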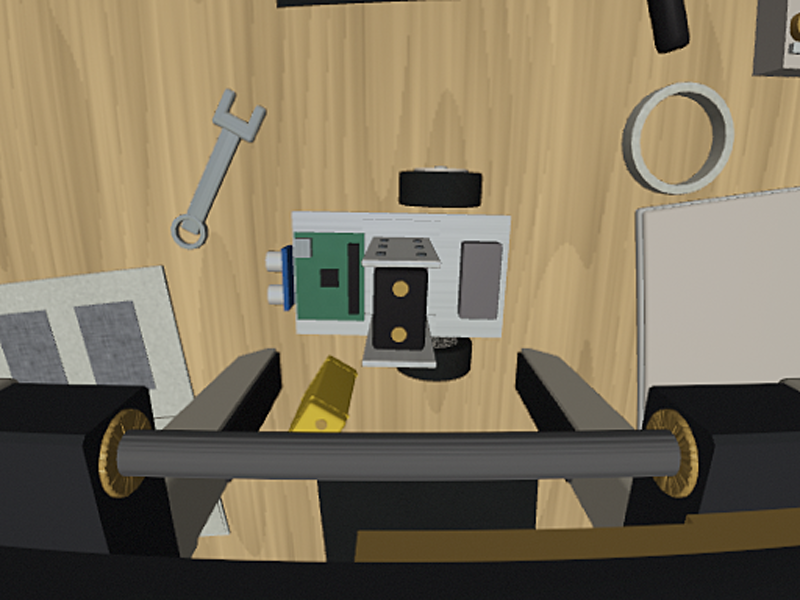

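The robot is in clear view with the pack at (400,305). Cheeks and pack are centred on (0.474, -0.274) with a yaw of about -1.7°. The yellow block at (325,395) is off to the side.

Run:
```python
from h import *
plan(.474,-.2742,.282,88.3)
for f in('scene0','w2'):
    im=cv2.imread(f'pics/{f}.png').astype(int);W=np.load(f'pics/{f}.npy')
    m=(im[...,2]>90)&(im[...,0]<im[...,2]*.25)&(W[...,2]>.02)&(W[...,2]<.2)&(abs(W[...,0]-.43)<.1)&(W[...,1]<-.25)
    if m.any(): print(f,m.sum(),np.nanmin(W[m],0),np.nanmax(W[m],0))
```

```text
t 1.20 shift [-0.0024  0.0007  0.1384] turn [-0.0007  0.0001  0.027 ] F [ 0.1 -0.5 -1.1]
scene0 180 [ 0.38671307 -0.40746337  0.02009474] [ 0.43585315 -0.35704867  0.10260322]
w2 624 [ 0.38566386 -0.39279226  0.02004785] [ 0.43432719 -0.35728014  0.09970776]
```

Request:
carry_out(
  targets=[
    {"hand": 80, "x": -0.0024, "y": 0.0007, "z": 0.04, "ax": 0, "ay": 0, "az": 0.027},
    {"hand": 80, "x": -0.0024, "y": 0.0007, "z": 0.08, "ax": 0, "ay": 0, "az": 0.027},
    {"hand": 80, "x": -0.0024, "y": 0.0007, "z": 0.115, "ax": 0, "ay": 0, "az": 0.027},
    {"hand": 80, "x": -0.0024, "y": 0.0007, "z": 0.138, "ax": 0, "ay": 0, "az": 0.027},
    {"hand": 80, "x": -0.0024, "y": 0.0007, "z": 0.138, "ax": 0, "ay": 0, "az": 0.027},
  ],
)

```text
t: 1.82
tool_pos: [0.4729, -0.274, 0.2803]
orientation: [-2.251, -2.184, 0.002]
force: [0.3, 0.4, 0.4]
opening: 0.0743
gripper_force: 0.0
```

Request:
carry_out(
  newtons=20,
  targets=[
    {"hand": 20, "x": 0, "y": 0, "z": 0, "ax": 0, "ay": 0, "az": 0},
    {"hand": 20, "x": 0, "y": 0, "z": 0, "ax": 0, "ay": 0, "az": 0},
    {"hand": 20, "x": 0, "y": 0, "z": 0, "ax": 0, "ay": 0, "az": 0},
    {"hand": 20, "x": 0, "y": 0, "z": 0, "ax": 0, "ay": 0, "az": 0},
    {"hand": 20, "x": 0, "y": 0, "z": 0, "ax": 0, "ay": 0, "az": 0},
  ],
)

```text
t: 2.45
tool_pos: [0.4747, -0.2735, 0.283]
orientation: [2.251, 2.191, 0.0]
force: [-0.5, 0.4, 1.8]
opening: 0.032
gripper_force: 20.0
```

Request:
carry_out(
  targets=[
    {"hand": 20, "x": 0, "y": 0, "z": -0.01, "ax": 0, "ay": 0, "az": 0},
    {"hand": 20, "x": 0, "y": 0, "z": -0.03, "ax": 0, "ay": 0, "az": 0},
    {"hand": 20, "x": 0, "y": 0, "z": -0.055, "ax": 0, "ay": 0, "az": 0},
    {"hand": 20, "x": 0, "y": 0, "z": -0.08, "ax": 0, "ay": 0, "az": 0},
    {"hand": 20, "x": 0, "y": 0, "z": -0.105, "ax": 0, "ay": 0, "az": 0},
    {"hand": 20, "x": 0, "y": 0, "z": -0.13, "ax": 0, "ay": 0, "az": 0},
    {"hand": 20, "x": 0, "y": 0, "z": -0.13, "ax": 0, "ay": 0, "az": 0},
  ],
)

```text
t: 3.32
tool_pos: [0.4751, -0.2738, 0.4165]
orientation: [2.247, 2.187, 0.002]
force: [0.9, -0.5, -3.0]
opening: 0.0318
gripper_force: 20.0
```

Run:
```python
from h import *
s=read_state(); print(s['force'],s['opening'],s['gripper_force'],s['tool_pos'])
plan(.4595,.006,.414,90)
im,W=snap('side','s1'); plan(.4595,.006,.414,90)
c=im[130:340,140:330]; cv2.imwrite('pics/s1b.png',cv2.resize(c,None,fx=2.8,fy=2.8,interpolation=cv2.INTER_CUBIC))
```

```text
[ 0.88345818 -0.49320316 -2.98745679] 0.03179358635127658 19.98000919818878 [ 0.47511633 -0.27384385  0.41654137]
t 3.33 shift [ 0.2793 -0.0231  0.0015] turn [ 0.005   0.0034 -0.0269] F [ 0.9 -0.5 -3. ]
t 3.38 shift [ 2.791e-01 -2.280e-02 -1.000e-04] turn [ 0.0025  0.0017 -0.027 ] F [-1.2 -0.2 -2.7]
```

View pics/s1b.png

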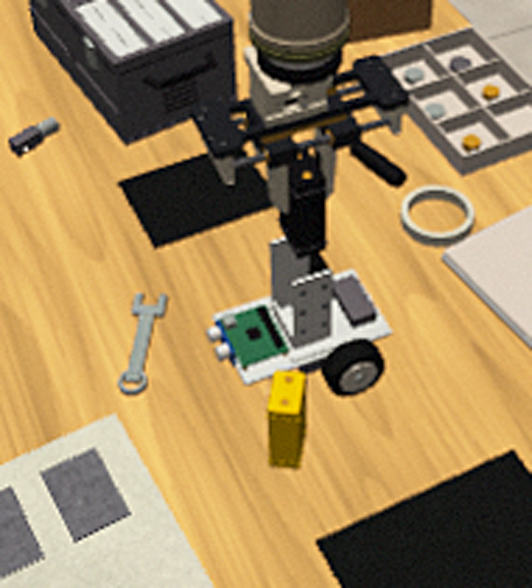

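The pack hangs upright, clear of the cradle, at (305,210), with the robot and yellow block undisturbed. Next is the mat.

Request:
carry_out(
  targets=[
    {"hand": 20, "x": 0.04, "y": -0.003, "z": 0, "ax": 0, "ay": 0, "az": -0.005},
    {"hand": 20, "x": 0.09, "y": -0.008, "z": 0, "ax": 0, "ay": 0, "az": -0.01},
    {"hand": 20, "x": 0.14, "y": -0.012, "z": 0, "ax": 0, "ay": 0, "az": -0.027},
    {"hand": 20, "x": 0.19, "y": -0.016, "z": 0, "ax": 0, "ay": 0, "az": -0.027},
    {"hand": 20, "x": 0.24, "y": -0.02, "z": 0.02, "ax": 0, "ay": 0, "az": -0.027},
    {"hand": 20, "x": 0.279, "y": -0.023, "z": 0.05, "ax": 0, "ay": 0, "az": -0.027},
    {"hand": 20, "x": 0.279, "y": -0.023, "z": 0.1, "ax": 0, "ay": 0, "az": -0.027},
    {"hand": 20, "x": 0.279, "y": -0.023, "z": 0.13, "ax": 0, "ay": 0, "az": -0.027},
  ],
)

```text
t: 4.38
tool_pos: [0.4574, 0.0069, 0.2789]
orientation: [-2.217, -2.221, 0.005]
force: [0.0, -0.1, -3.4]
opening: 0.0316
gripper_force: 20.0
```

Run:
```python
from h import *
snap('scene','sc1'); plan(.4595,.006,.2405,90)
W=np.load('pics/sc1.npy');im=cv2.imread('pics/sc1.png')
m=(abs(W[...,0]-.46)<.13)&(abs(W[...,1]-.006)<.1)&(abs(W[...,2])<.01)&(im.max(2)<50)
p=W[m];print(np.percentile(p,[.5,99.5],axis=0))
```

```text
t 4.42 shift [-0.0008  0.0037  0.0348] turn [-0.0095 -0.0009  0.001 ] F [-4.2 -0.2 -6.1]
[[ 0.38170635 -0.05503028 -0.00369066]
 [ 0.53896145  0.06778714  0.00665559]]
```

Request:
carry_out(
  targets=[
    {"hand": 20, "x": 0, "y": 0, "z": 0.012, "ax": 0, "ay": 0, "az": 0},
    {"hand": 20, "x": 0, "y": 0, "z": 0.024, "ax": 0, "ay": 0, "az": 0},
    {"hand": 20, "x": 0, "y": 0, "z": 0.03, "ax": 0, "ay": 0, "az": 0},
    {"hand": 20, "x": 0, "y": 0, "z": 0.033, "ax": 0, "ay": 0, "az": 0},
    {"hand": 20, "x": 0, "y": 0, "z": 0.033, "ax": 0, "ay": 0, "az": 0},
  ],
)

```text
t: 5.05
tool_pos: [0.4593, 0.0059, 0.25]
orientation: [2.221, 2.221, 0.0]
force: [0.7, 0.5, -3.9]
opening: 0.0319
gripper_force: 20.0
```

Request:
carry_out(
  targets=[
    {"hand": 20, "x": 0, "y": 0, "z": 0.005, "ax": 0, "ay": 0, "az": 0},
    {"hand": 20, "x": 0, "y": 0, "z": 0.007, "ax": 0, "ay": 0, "az": 0},
    {"hand": 20, "x": 0, "y": 0, "z": 0.008, "ax": 0, "ay": 0, "az": 0},
    {"hand": 20, "x": 0, "y": 0, "z": 0.009, "ax": 0, "ay": 0, "az": 0},
    {"hand": 20, "x": 0, "y": 0, "z": 0.009, "ax": 0, "ay": 0, "az": 0},
  ],
)

```text
t: 5.68
tool_pos: [0.4592, 0.006, 0.2411]
orientation: [2.221, 2.221, -0.0]
force: [-2.2, -0.5, 2.4]
opening: 0.0319
gripper_force: 20.0
```

Request:
carry_out(
  targets=[
    {"hand": 75, "x": 0, "y": 0, "z": 0, "ax": 0, "ay": 0, "az": 0},
    {"hand": 75, "x": 0, "y": 0, "z": 0, "ax": 0, "ay": 0, "az": 0},
    {"hand": 75, "x": 0, "y": 0, "z": 0, "ax": 0, "ay": 0, "az": 0},
    {"hand": 80, "x": 0, "y": 0, "z": 0, "ax": 0, "ay": 0, "az": 0},
    {"hand": 80, "x": 0, "y": 0, "z": -0.02, "ax": 0, "ay": 0, "az": 0},
    {"hand": 80, "x": 0, "y": 0, "z": -0.06, "ax": 0, "ay": 0, "az": 0},
    {"hand": 90, "x": 0, "y": 0, "z": -0.09, "ax": 0, "ay": 0, "az": 0},
    {"hand": 90, "x": 0, "y": 0, "z": -0.11, "ax": 0, "ay": 0, "az": 0},
  ],
)

```text
t: 6.68
tool_pos: [0.4594, 0.006, 0.3526]
orientation: [2.22, 2.22, 0.002]
force: [-0.8, -0.4, -0.5]
opening: 0.0833
gripper_force: 0.0
```

Request:
carry_out(
  targets=[
    {"hand": 90, "x": 0, "y": 0, "z": 0, "ax": 0, "ay": 0, "az": -1.571},
    {"hand": 90, "x": 0, "y": 0, "z": 0, "ax": 0, "ay": 0, "az": -1.571},
    {"hand": 90, "x": 0, "y": 0, "z": 0, "ax": 0, "ay": 0, "az": -1.571},
    {"hand": 90, "x": 0, "y": 0, "z": 0, "ax": 0, "ay": 0, "az": -1.571},
    {"hand": 90, "x": 0, "y": 0, "z": 0, "ax": 0, "ay": 0, "az": -1.571},
    {"hand": 90, "x": 0, "y": 0, "z": 0, "ax": 0, "ay": 0, "az": -1.571},
    {"hand": 90, "x": 0, "y": 0, "z": 0, "ax": 0, "ay": 0, "az": -1.571},
    {"hand": 90, "x": 0, "y": 0, "z": 0, "ax": 0, "ay": 0, "az": -1.571},
  ],
)

```text
t: 7.68
tool_pos: [0.4591, 0.006, 0.3507]
orientation: [0.101, 3.14, 0.0]
force: [-0.3, -0.1, 0.4]
opening: 0.0838
gripper_force: 0.0
```

Run:
```python
from h import *
plan(.4595,.006,.253,180)
im,W=snap('wrist','w3'); plan(.4595,.006,.253,180)
cv2.imwrite('pics/w3b.png',cv2.resize(im,(800,600),interpolation=cv2.INTER_CUBIC))
m=(abs(W[...,0]-.46)<.05)&(abs(W[...,1]-.006)<.05)&(abs(W[...,2]-.102)<.006)
p=W[m];print(m.sum(),p.mean(0),cv2.minAreaRect(p[:,:2].astype(np.float32)))
im,W=snap('scene','sc2')
m=(abs(W[...,0]-.46)<.05)&(abs(W[...,1]-.006)<.05)&(abs(W[...,2]-.102)<.006)
p=W[m];print(m.sum(),p.mean(0),cv2.minAreaRect(p[:,:2].astype(np.float32)))
m=(abs(W[...,2]-.136)<.006)&(W[...,1]>.05)&(W[...,1]<.5)&(W[...,0]>.3)&(W[...,0]<.62)
r=cv2.minAreaRect(W[m][:,:2].astype(np.float32));print('cover',r,cv2.boxPoints(r))
```

```text
t 7.67 shift [-0.0004  0.      0.0977] turn [ 0.      0.     -0.0646] F [-0.3 -0.1  0.4]
t 7.72 shift [-0.0004  0.      0.0977] turn [-0.0001 -0.     -0.0548] F [-0.2 -0.7 -0.1]
2234 [0.45765396 0.00506303 0.1017825 ] ((0.4588913917541504, 0.0049611348658800125), (0.03238151594996452, 0.049936532974243164), 0.1756039559841156)
134 [0.4612958  0.00777838 0.10101079] ((0.46038657426834106, 0.007342962548136711), (0.049595583230257034, 0.0334644690155983), 87.33773040771484)
cover ((0.46770167350769043, 0.2886948585510254), (0.17655286192893982, 0.29773852229118347), 8.603312492370605) [[0.3581488  0.4226835 ]
 [0.40268826 0.12829521]
 [0.57725453 0.15470621]
 [0.5327151  0.4490945 ]]
```

View pics/w3b.png

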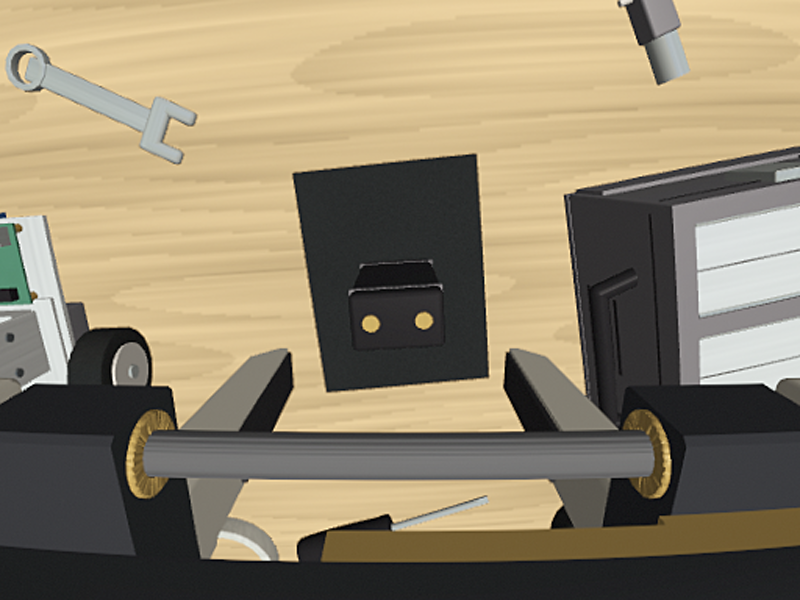

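The pack stands upright on the mat at (397,318), centred at (0.459, 0.005) with its yaw near 0. I'll finish the turn just above it, then check.

Request:
carry_out(
  targets=[
    {"hand": 90, "x": 0, "y": 0, "z": 0.02, "ax": 0, "ay": 0, "az": -0.055},
    {"hand": 90, "x": 0, "y": 0, "z": 0.02, "ax": 0, "ay": 0, "az": -0.055},
    {"hand": 90, "x": 0, "y": 0, "z": 0.02, "ax": 0, "ay": 0, "az": -0.055},
  ],
)

```text
t: 8.15
tool_pos: [0.4592, 0.006, 0.3312]
orientation: [0.03, 3.141, 0.0]
force: [-0.6, 0.5, -1.0]
opening: 0.0836
gripper_force: 0.0
```

Run:
```python
from h import *
plan(.459,.0055,.253,180)
```

```text
t 8.15 shift [ 0.0002 -0.0005  0.0782] turn [ 0.      0.0001 -0.019 ] F [-0.6  0.5 -1. ]
```

Request:
carry_out(
  newtons=20,
  targets=[
    {"hand": 90, "x": 0, "y": 0, "z": 0.02, "ax": 0, "ay": 0, "az": -0.019},
    {"hand": 90, "x": 0, "y": 0, "z": 0.045, "ax": 0, "ay": 0, "az": -0.019},
    {"hand": 90, "x": 0, "y": 0, "z": 0.07, "ax": 0, "ay": 0, "az": -0.019},
    {"hand": 90, "x": 0, "y": 0, "z": 0.078, "ax": 0, "ay": 0, "az": -0.019},
    {"hand": 90, "x": 0, "y": 0, "z": 0.078, "ax": 0, "ay": 0, "az": -0.019},
  ],
)

```text
t: 8.78
tool_pos: [0.4593, 0.006, 0.2531]
orientation: [0.004, -3.141, 0.0]
force: [0.5, 0.6, -0.0]
opening: 0.0835
gripper_force: 0.0
```

Request:
carry_out(
  newtons=20,
  targets=[
    {"hand": 40, "x": 0, "y": 0, "z": 0, "ax": 0, "ay": 0, "az": 0},
    {"hand": 40, "x": 0, "y": 0, "z": 0, "ax": 0, "ay": 0, "az": 0},
    {"hand": 40, "x": 0, "y": 0, "z": 0, "ax": 0, "ay": 0, "az": 0},
    {"hand": 40, "x": 0, "y": 0, "z": 0, "ax": 0, "ay": 0, "az": 0},
  ],
)

```text
t: 9.28
tool_pos: [0.4592, 0.006, 0.253]
orientation: [-0.005, 3.141, -0.0]
force: [0.6, -0.0, 2.5]
opening: 0.05
gripper_force: 20.0
```

Run:
```python
from h import *
plan(.459,.0055,.253,180)
im,W=snap('scene','sc3')
W0=np.load('pics/scene0.npy');im0=cv2.imread('pics/scene0.png')
# cover enlarged, from initial picture; printed grid of white-flap corners
c=im0[130:210,325:440]; cv2.imwrite('pics/c0.png',cv2.resize(c,None,fx=6.5,fy=6.5,interpolation=cv2.INTER_CUBIC))
m=(abs(W0[...,2]-.136)<.008)&(W0[...,1]>.1)&(W0[...,1]<.48)&(im0.min(2)>120)&(W0[...,0]>.33)&(W0[...,0]<.62)
n,l,s,_=cv2.connectedComponentsWithStats(m.astype(np.uint8),connectivity=4)
for i in range(1,n):
    if s[i,4]>60: print(s[i],cv2.minAreaRect(W0[l==i][:,:2].astype(np.float32)))
```

```text
t 9.28 shift [ 0.0002 -0.0005  0.    ] turn [-0.0002  0.0004  0.0032] F [ 0.6 -0.   2.5]
[380 136  40  17 431] ((0.4037303328514099, 0.3509942293167114), (0.05065849423408508, 0.1318557858467102), 9.067988395690918)
[337 143  42  16 460] ((0.42526116967201233, 0.20713236927986145), (0.050998855382204056, 0.13233864307403564), 7.691263675689697)
[386 149  41  17 458] ((0.45735180377960205, 0.3598476052284241), (0.048177774995565414, 0.13360323011875153), 8.63491439819336)
[342 156  43  17 492] ((0.47836872935295105, 0.2143467664718628), (0.048639021813869476, 0.13400720059871674), 7.566834449768066)
[391 163  43  18 493] ((0.5113121867179871, 0.3679952919483185), (0.04781324416399002, 0.13469383120536804), 8.90463924407959)
[347 169  44  19 535] ((0.5313095450401306, 0.22292262315750122), (0.04929877817630768, 0.13407137989997864), 7.96580171585083)
```

View pics/c0.png

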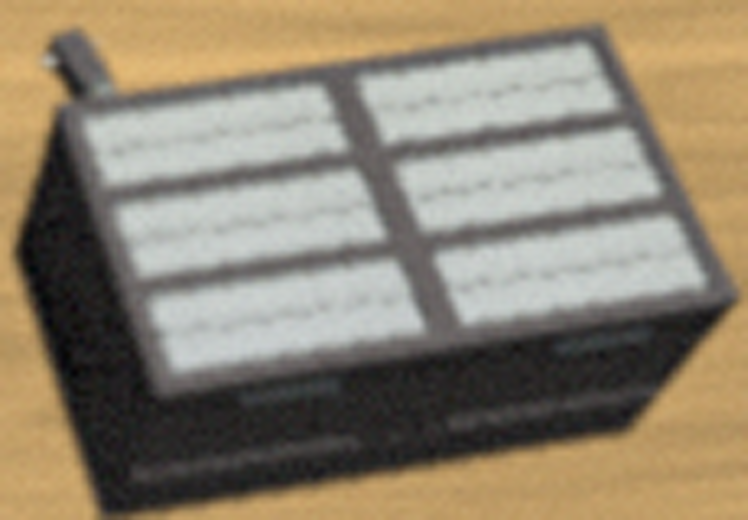

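The cover is seen with all six slots clear. Fitting them gives a crate centre of (0.468, 0.287) and a yaw of 8.5°. The pack is gripped across its 50 mm width, so I'll lift it and hover over the first slot.

Request:
carry_out(
  targets=[
    {"hand": 40, "x": 0, "y": 0, "z": -0.02, "ax": 0, "ay": 0, "az": 0},
    {"hand": 40, "x": 0, "y": 0, "z": -0.06, "ax": 0, "ay": 0, "az": 0},
    {"hand": 40, "x": 0, "y": 0, "z": -0.11, "ax": 0, "ay": 0, "az": 0},
    {"hand": 40, "x": 0, "y": 0, "z": -0.165, "ax": 0, "ay": 0, "az": 0},
    {"hand": 40, "x": 0.008, "y": 0.05, "z": -0.165, "ax": 0, "ay": 0, "az": -0.04},
    {"hand": 40, "x": 0.017, "y": 0.1, "z": -0.165, "ax": 0, "ay": 0, "az": -0.08},
    {"hand": 40, "x": 0.025, "y": 0.15, "z": -0.165, "ax": 0, "ay": 0, "az": -0.12},
    {"hand": 40, "x": 0.034, "y": 0.201, "z": -0.165, "ax": 0, "ay": 0, "az": -0.148},
  ],
)

```text
t: 10.32
tool_pos: [0.4238, 0.2083, 0.4172]
orientation: [0.238, -3.132, 0.0]
force: [0.0, -0.2, -3.2]
opening: 0.0496
gripper_force: 20.0
```

Request:
carry_out(
  targets=[
    {"hand": 40, "x": 0, "y": 0, "z": 0, "ax": 0, "ay": 0, "az": 0},
    {"hand": 40, "x": 0, "y": 0, "z": 0, "ax": 0, "ay": 0, "az": 0},
  ],
)

```text
t: 10.58
tool_pos: [0.4243, 0.2067, 0.4171]
orientation: [0.238, -3.131, 0.001]
force: [-0.4, -0.6, -3.0]
opening: 0.05
gripper_force: 20.0
```

```bash
cat > slots.py <<'E'
from h import *
import sys
def slots(n,f):
    im,W=snap(n,f)
    m=(abs(W[...,2]-.136)<.007)&(W[...,1]>.1)&(W[...,1]<.48)&(im.min(2)>110)&(W[...,0]>.33)&(W[...,0]<.62)
    k,l,s,_=cv2.connectedComponentsWithStats(cv2.morphologyEx(m.astype(np.uint8),cv2.MORPH_CLOSE,np.ones((5,5))),connectivity=4)
    for i in range(1,k):
        if s[i,4]>60: print(n,s[i],[np.round(np.array(a),4) for a in cv2.minAreaRect(W[(l==i)&m][:,:2].astype(np.float32))])
    return im,W
E
python3 - <<'E'
from slots import *
plan(.4253,.2071,.416,188.5)
im,W=slots('wrist','w4'); slots('scene','sc4'); plan(.4253,.2071,.416,188.5)
cv2.imwrite('pics/w4b.png',cv2.resize(im,(800,600),interpolation=cv2.INTER_CUBIC))
E
```

```text
t 10.57 shift [-0.001   0.0002  0.0011] turn [-0.0008 -0.0012  0.0036] F [-0.4 -0.6 -3. ]
wrist [  173   155   315   113 20050] [array([0.427 , 0.2815]), array([0.1071, 0.3019]), np.float64(4.9905)]
wrist [ 191  307  128   15 1745] [array([0.5548, 0.2262]), array([0.0185, 0.1365]), np.float64(8.5862)]
scene [ 337  136   97   53 3404] [array([0.4679, 0.2866]), array([0.1618, 0.2832]), np.float64(8.2247)]
t 10.68 shift [-0.0008  0.0011  0.0014] turn [-0.0005 -0.0007  0.0014] F [ 0.8 -0.5 -3.1]
```

View pics/w4b.png

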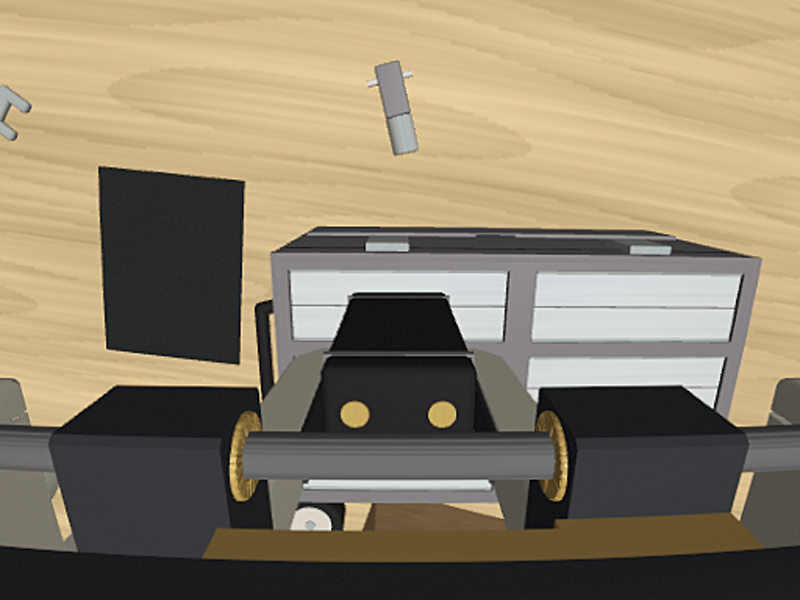

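The pack hangs over the cover. In this view the first slot's corners are at (289,271), (508,271), (506,342) and (290,341). Its neighbour's are at (534,273), (743,273), (737,343) and (532,342).

Run:
```python
from h import *
W=np.load('pics/w4.npy')
def at(u,v):
    u,v=int(u*.64),int(v*.64); w=W[v-2:v+3,u-2:u+3].reshape(-1,3); return np.nanmedian(w,0)
A=np.array([at(*p) for p in((289,271),(508,271),(506,342),(290,341))]);B=np.array([at(*p) for p in((534,273),(743,273),(737,343),(532,342))])
print(A.round(4),A.mean(0),B.round(4),B.mean(0)); d=B.mean(0)-A.mean(0);print(np.degrees(np.arctan2(-d[0],d[1])),np.hypot(d[0],d[1]))
```

```text
[[0.4132 0.1388 0.1358]
 [0.3934 0.2667 0.1356]
 [0.4367 0.2743 0.1361]
 [0.4565 0.1439 0.1358]] [0.42493912 0.20592235 0.13581519] [[0.3921 0.2813 0.1363]
 [0.3715 0.4103 0.136 ]
 [0.4156 0.4219 0.1362]
 [0.4341 0.2907 0.1355]] [0.40331644 0.35106073 0.1360006 ]
8.47358811468118 0.14674021131189077
```

Request:
carry_out(
  newtons=25,
  targets=[
    {"hand": 40, "x": 0, "y": 0, "z": 0.02, "ax": 0, "ay": 0, "az": 0},
    {"hand": 40, "x": 0, "y": 0, "z": 0.035, "ax": 0, "ay": 0, "az": 0},
    {"hand": 40, "x": 0, "y": 0, "z": 0.047, "ax": 0, "ay": 0, "az": 0},
    {"hand": 40, "x": 0, "y": 0, "z": 0.053, "ax": 0, "ay": 0, "az": 0},
    {"hand": 40, "x": 0, "y": 0, "z": 0.053, "ax": 0, "ay": 0, "az": 0},
  ],
)

```text
t: 11.3
tool_pos: [0.4244, 0.2067, 0.3643]
orientation: [0.237, -3.132, 0.0]
force: [-0.6, 0.4, -2.6]
opening: 0.0498
gripper_force: 25.0
```

Request:
carry_out(
  targets=[
    {"hand": 40, "x": 0, "y": 0, "z": 0.002, "ax": 0, "ay": 0, "az": 0},
    {"hand": 40, "x": 0, "y": 0, "z": 0.004, "ax": 0, "ay": 0, "az": 0},
    {"hand": 40, "x": 0, "y": 0, "z": 0.006, "ax": 0, "ay": 0, "az": 0},
    {"hand": 40, "x": 0, "y": 0, "z": 0.006, "ax": 0, "ay": 0, "az": 0},
  ],
)

```text
t: 11.8
tool_pos: [0.4244, 0.2069, 0.3586]
orientation: [0.237, -3.132, 0.0]
force: [-0.0, 0.2, -3.9]
opening: 0.0498
gripper_force: 25.0
```

Request:
carry_out(
  targets=[
    {"hand": 40, "x": 0, "y": 0, "z": 0.001, "ax": 0, "ay": 0, "az": 0},
    {"hand": 40, "x": 0, "y": 0, "z": 0.002, "ax": 0, "ay": 0, "az": 0},
    {"hand": 40, "x": 0, "y": 0, "z": 0.003, "ax": 0, "ay": 0, "az": 0},
  ],
)

```text
t: 12.18
tool_pos: [0.4245, 0.2069, 0.3557]
orientation: [-0.237, 3.133, 0.0]
force: [-0.5, 0.2, -2.9]
opening: 0.0499
gripper_force: 25.0
```

Request:
carry_out(
  targets=[
    {"hand": 40, "x": 0, "y": 0, "z": 0.0015, "ax": 0, "ay": 0, "az": 0},
    {"hand": 40, "x": 0, "y": 0, "z": 0.003, "ax": 0, "ay": 0, "az": 0},
    {"hand": 40, "x": 0, "y": 0, "z": 0.004, "ax": 0, "ay": 0, "az": 0},
  ],
)

```text
t: 12.55
tool_pos: [0.4245, 0.2069, 0.3516]
orientation: [0.237, -3.132, 0.0]
force: [0.5, -0.0, -3.1]
opening: 0.0497
gripper_force: 25.0
```

No stop 7 mm past the full-bay depth, so this bay is empty. I'll go on down gently.

Request:
carry_out(
  targets=[
    {"hand": 40, "x": 0, "y": -0.0005, "z": 0.008, "ax": 0, "ay": 0, "az": 0},
    {"hand": 40, "x": 0, "y": -0.0005, "z": 0.016, "ax": 0, "ay": 0, "az": 0},
    {"hand": 40, "x": 0, "y": -0.0005, "z": 0.024, "ax": 0, "ay": 0, "az": 0},
    {"hand": 40, "x": 0, "y": -0.0005, "z": 0.032, "ax": 0, "ay": 0, "az": 0},
    {"hand": 40, "x": 0, "y": -0.0005, "z": 0.038, "ax": 0, "ay": 0, "az": 0},
    {"hand": 40, "x": 0, "y": -0.0005, "z": 0.044, "ax": 0, "ay": 0, "az": 0},
  ],
)

```text
t: 13.3
tool_pos: [0.4246, 0.2064, 0.3074]
orientation: [-0.237, 3.133, 0.0]
force: [-0.1, 1.5, -2.4]
opening: 0.0499
gripper_force: 25.0
```

Request:
carry_out(
  targets=[
    {"hand": 40, "x": 0, "y": 0, "z": 0.005, "ax": 0, "ay": 0, "az": 0},
    {"hand": 40, "x": 0, "y": 0, "z": 0.01, "ax": 0, "ay": 0, "az": 0},
    {"hand": 40, "x": 0, "y": 0, "z": 0.015, "ax": 0, "ay": 0, "az": 0},
    {"hand": 40, "x": 0, "y": 0, "z": 0.018, "ax": 0, "ay": 0, "az": 0},
  ],
)

```text
t: 13.8
tool_pos: [0.4245, 0.2064, 0.2894]
orientation: [0.237, -3.132, 0.0]
force: [-0.4, -0.3, -2.6]
opening: 0.0496
gripper_force: 25.0
```

Remaining: 0.0304 m to the floor.

Request:
carry_out(
  targets=[
    {"hand": 40, "x": 0, "y": 0, "z": 0.006, "ax": 0, "ay": 0, "az": 0},
    {"hand": 40, "x": 0, "y": 0, "z": 0.012, "ax": 0, "ay": 0, "az": 0},
    {"hand": 40, "x": 0, "y": 0, "z": 0.018, "ax": 0, "ay": 0, "az": 0},
    {"hand": 40, "x": 0, "y": 0, "z": 0.023, "ax": 0, "ay": 0, "az": 0},
    {"hand": 40, "x": 0, "y": 0, "z": 0.026, "ax": 0, "ay": 0, "az": 0},
    {"hand": 40, "x": 0, "y": 0, "z": 0.027, "ax": 0, "ay": 0, "az": 0},
  ],
)

```text
t: 14.55
tool_pos: [0.4245, 0.2064, 0.2625]
orientation: [0.237, -3.132, 0.0]
force: [0.1, -0.3, -2.8]
opening: 0.0499
gripper_force: 25.1
```

Request:
carry_out(
  targets=[
    {"hand": 40, "x": 0, "y": 0, "z": 0.001, "ax": 0, "ay": 0, "az": 0},
    {"hand": 40, "x": 0, "y": 0, "z": 0.002, "ax": 0, "ay": 0, "az": 0},
    {"hand": 40, "x": 0, "y": 0, "z": 0.003, "ax": 0, "ay": 0, "az": 0},
    {"hand": 40, "x": 0, "y": 0, "z": 0.003, "ax": 0, "ay": 0, "az": 0},
  ],
)

```text
t: 15.05
tool_pos: [0.4245, 0.2064, 0.2597]
orientation: [0.237, -3.133, -0.0]
force: [-0.7, 0.4, -3.4]
opening: 0.0499
gripper_force: 25.2
```

Request:
carry_out(
  targets=[
    {"hand": 40, "x": 0, "y": 0, "z": 0.0007, "ax": 0, "ay": 0, "az": 0},
    {"hand": 40, "x": 0, "y": 0, "z": 0.0013, "ax": 0, "ay": 0, "az": 0},
    {"hand": 40, "x": 0, "y": 0, "z": 0.0013, "ax": 0, "ay": 0, "az": 0},
  ],
)

```text
t: 15.42
tool_pos: [0.4247, 0.2064, 0.2591]
orientation: [-0.237, 3.132, 0.0]
force: [-2.5, -1.6, 5.7]
opening: 0.05
gripper_force: 25.2
```

Floor contact is at the expected height. Release with limited opening, then straight up.

Request:
carry_out(
  targets=[
    {"hand": 68, "x": 0, "y": 0, "z": 0, "ax": 0, "ay": 0, "az": 0},
    {"hand": 68, "x": 0, "y": 0, "z": 0, "ax": 0, "ay": 0, "az": 0},
    {"hand": 68, "x": 0, "y": 0, "z": 0, "ax": 0, "ay": 0, "az": 0},
    {"hand": 68, "x": 0, "y": 0, "z": 0, "ax": 0, "ay": 0, "az": 0},
  ],
)

```text
t: 15.92
tool_pos: [0.4246, 0.2064, 0.2584]
orientation: [-0.237, 3.133, -0.0]
force: [1.0, -0.6, -0.7]
opening: 0.0632
gripper_force: 0.2
```

Request:
carry_out(
  targets=[
    {"hand": 68, "x": 0, "y": 0, "z": -0.01, "ax": 0, "ay": 0, "az": 0},
    {"hand": 68, "x": 0, "y": 0, "z": -0.025, "ax": 0, "ay": 0, "az": 0},
    {"hand": 68, "x": 0, "y": 0, "z": -0.045, "ax": 0, "ay": 0, "az": 0},
    {"hand": 68, "x": 0, "y": 0, "z": -0.065, "ax": 0, "ay": 0, "az": 0},
    {"hand": 68, "x": 0, "y": 0, "z": -0.09, "ax": 0, "ay": 0, "az": 0},
    {"hand": 68, "x": 0, "y": 0, "z": -0.12, "ax": 0, "ay": 0, "az": 0},
    {"hand": 68, "x": 0, "y": 0, "z": -0.16, "ax": 0, "ay": 0, "az": 0},
    {"hand": 68, "x": 0, "y": 0, "z": -0.16, "ax": 0, "ay": 0, "az": 0},
  ],
)

```text
t: 16.92
tool_pos: [0.4254, 0.2067, 0.4239]
orientation: [-0.237, 3.124, 0.003]
force: [0.1, 0.0, -1.3]
opening: 0.0634
gripper_force: 0.0
```

Run:
```python
from h import *
s=read_state();print(s['t'],s['tool_pos'],s['force'])
im,W=snap('wrist','w5'); im2,_=snap('scene','sc5')
cv2.imwrite('pics/f.png',np.vstack([cv2.resize(im,(400,300)),cv2.resize(im2,(400,300))]))
```

```text
16.925 [0.42535609 0.20669336 0.42386892] [ 0.07955972  0.00376509 -1.28976504]
```

View pics/f.png

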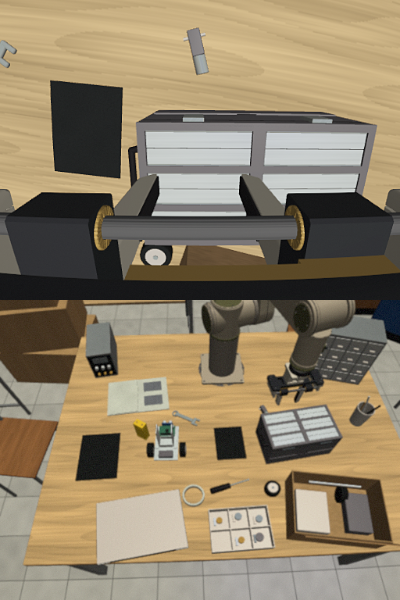

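The gripper is empty and above the crate, the first slot's flaps are shut at (200,148), and the robot, screwdriver, tape and wheel look unmoved. I'll hand in the job now.

```bash
python3 -c "
from plant import robot
print(robot.close_job())"
```

```text
the job is handed in; nothing more can be done
None
```

The pack was lifted out of the robot, stood on the small mat and re-gripped, then lowered to floor contact in the first bay I tried (x = -54, y = -73 mm, which was empty), released and handed in at about 17 s; nothing else looked disturbed in the last picture, though the pack itself is hidden by the flaps.

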